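Feel for the notch in the clamp ring and press the lock key home

TASK

The clamp ring on the flywheel must be locked before drilling: its lock key lies sunk in a notch somewhere along the ring. Touch the ring's top edge with a fingertip beside the red pip, run the fingertip lightly along the top edge from there, clockwise seen from above, until you find the notch, press the key inside it fully home, and then move clear. Grasp and lift nothing, never press hard, and leave the brass plug, spanner, chuck key and oil tin where they are.

Things in the scene. Friction and masses are not known exactly. Their poses are not given: they have to be found in the camera images.
- stand: Fixed balancing stand with a flywheel. Origin: centre of its underside on the table, z up along the wheel's axis. Steel face plate 310 mm across; dark iron flywheel 280 mm across, flat top 65 mm above the table. On it lies a steel clamp ring, flat level top 91 mm above the table (see ring_centre). The ring is clamped stiffly and does not turn under a finger.
- pip (a point): The point on the middle of the ring's top face (91 mm above the table, 115 mm from the wheel's axis) right beside the red pip, where the feeling starts. The red pip itself, a tab 12 mm wide, 28 mm long and 10 mm high, lies on the flywheel's lip just outside the ring, its top 16 mm below the ring's top.
- ring_centre (a point): Centre of the clamp ring, level with its top. Ring: outer diameter 256 mm, inner 204 mm (26 mm wide), flywheel 26 mm lower inside and outside. Its one notch cuts right across it, 36 mm wide along the rim with parallel sides, 26 mm deep, the dark key inside. Its middle lies anywhere from 35 to 145 degrees (70 to 290 mm of arc) on from the pip, clockwise from above; not reported.
- key (a joint): Travel of the lock key (30 mm along the rim by 22 mm, dark) straight down in the middle of the notch, in m: 0 up, 0.008 fully home. At 0 its flat top is 8 mm below the ring's top, at home 16 mm below. It starts 0 to 1 mm down. It slides stiffly (about 5 N to move), has no spring and stays where it is left.
- plug: Loose brass centre plug standing on the hub in the middle of the flywheel: disc 48 mm across with a 20 mm knob, 22 mm tall, its top 93 mm above the table. Origin: centre of its underside. Leave alone.
- spanner: Loose steel spanner lying flat on the table beside the stand. Leave alone.
- chuck_key: Loose T-shaped drill chuck key, 90 by 78 mm, lying on the table beside the stand. Leave alone.
- oil_tin: Closed blue oil tin, 60 mm across, 90 mm tall, standing on the table beside the stand. Origin: centre of its underside. Leave alone.

How it is judged:
By the outcome, as a careful person would: the job done as asked, in the order asked, and still so for the second after the job is handed in, with the robot touching nothing.
It also fails if it takes over 72 s, if anything falls off the work surface, if the arm or the gripper's body presses on something with over 40 N, if the wrist force passes 120 N, or if a joint passes its speed limit or range.

ROBOT

A 7-joint arm with a two-finger parallel gripper is mounted at the origin on the work surface. World frame = base frame: x ahead of the robot, y to its left, z up, the work surface at z = 0. Lengths are in m, angles in rad, forces in N, time in s.
With the tool pointing down it reaches from about 0.4 to 0.85 m from the base axis. Payload 10.4 kg.
Tool frame: the origin (TCP) lies at the very end of the fingers, on their centre line; the grasp point (between the pads) lies 19 mm behind it; x points along the fingers, y is the direction in which the jaws open and shut, and the axes are right-handed (so a half turn about x gives the same grasp; the last joint's range is limited). The gripper opens to 85 mm and grips with 20 to 120 N. Pads are 22 mm wide; open, the fingers measure 114 mm over their backs; the gripper's body (76 mm by 85 mm) begins 54 mm behind the grasp point. The pads swing forward as they close: fully open they stand 13 mm farther back than shut.
Start: joints at [-1.325, 0.332, -0.065, 1.46, 0.022, 1.35, -0.088], TCP at [0.166, 0.603, 0.206] pointing down, gripper open.
Joint ranges: [-2.6, 2.6], [-0.5, 2.12], [-1.47, 1.34], [0.16, 2.42], [-1.27, 4.41], [0.06, 2.06], [-2.6, 2.6]. Speed limits (rad/s): [2.22, 2.22, 2.79, 2.79, 3.14, 3.14, 3.14].

INTERFACE

Orientations are given as a unit quaternion [x, y, z, w].
In Python, from workcell import monitor, camera, ticket, regions_of gives the robot as it stands.
- The arm moves only by the tool step_arm, never from a script. Its argument "increments" is a list of rows, each a list of 5 numbers: the finger opening in m, from 0 to 0.0854, then the shift along the world's x, y, z in m, then the turn about the world's z in rad. A call has 1 to 12 rows; each row shifts and turns the commanded pose from where the row before left it; what a row does not reach is not made up. A row lasts 1/12 s, in which the tool goes at most 41.7 mm and 7.16 degrees, less where a joint would pass 70% of its speed; a pose out of reach is approached as far as the arm can. A call with a gripper value outside its range is refused whole. The fingers move at their own pace and stop on an object; "force" is the grip in N (left out, the last holds). Time passes only in rows, so rows that do not move let the fingers close. It gives the time, the measured TCP pose, the force and the opening at its end, in the units of the state.
- monitor.get_obs(): the state, without advancing time (a new reading comes with each control period).
- camera(name): name is "side" or "top"; returns a dict with "color" (420x560x3 uint8, red, green, blue), "range_z" (420x560 float32, m along the optical axis (not along the pixel's ray), 0 where there is no reading), "fx", "fy", "cx", "cy" (pixels), "cam_to_world" (4x4, takes a point from camera to world coordinates). Camera axes: x right, y up, looking along -z (the intrinsics and any distortion apply to the point x, -y, -z); pixel columns grow to the right and rows downward; lengths in m; the calibration is good to about 2 mm. A picture is of the moment at which its call begins.
- ticket.hand_in(): hands the job in, once; it reports no verdict.
Trained networks look in a picture, given as the dict that the camera call returned (one of the last four; its "shot" number tells which), for a name from the list of things; names that differ only in an ending like _2 or _b are one class to them, and where a whole thing is asked for, a point or a joint stands for the part that bears it (a point fixed in the world has none). Each returns a list of dicts, best first, with "p" (0 to 1); they miss things now and then, are a little off and sometimes report something else, mostly with a low value. They report only what shows in the picture. A call takes as long as a camera call.
- regions_of(picture, query): "region" (420x560 bool, what is visible of it) and "centre" ([row, column] in pixels, amid what is visible of it).
The state is a dict: "clock": time; "joint_pos": joint angles; "joint_velocities": joint speeds; "tau": joint torques, N m; "position": TCP position; "ee_rot": TCP orientation; "ft_force": force on the tool from outside, world axes, zero at the start; "torque": the same for the moment, N m; "grip_width": opening from 0.0 (shut) to 1.0 (fully open).
Only numpy, scipy, OpenCV 4.12 (cv2) and the standard library are available. Lean on these libraries where they do the work, as an engineer would, in place of code of your own. Each camera call takes 0.05 s, during which the arm holds its last target. There are 200 camera calls.

## Working session

There is one attempt and no reset: what is moved stays moved. The work goes in short steps, Python scripts to look and compute and a tool call to move; the robot and the scene stay as the last step left them, time stands still between calls to the robot, and variables do not carry over. Pictures are saved under pics/ and viewed, about 8 in all and at most 12, crops included, and the job is handed in when it is done.

Besides the shell and the picture viewer there is one more tool, called by a JSON object that holds its "api" and its "payload". step_arm: Moves the arm, as the interface text tells. Its arguments: {"type":"object","properties":{"increments":{"type":"array"},"force":{"type":"number"}},"required":["increments"]}

```bash
mkdir -p pics
cat > h.py <<'E'
import numpy as np, cv2
from workcell import monitor, camera, ticket, regions_of
def pts(c,m):
    r,k=np.nonzero(m&(c["range_z"]>0)); z=c["range_z"][r,k]
    P=np.stack([(k-c["cx"])/c["fx"]*z,-(r-c["cy"])/c["fy"]*z,-z,np.ones_like(z)])
    return (np.array(c["cam_to_world"])@P)[:3].T
E
python3 - <<'E'
from h import *
o=monitor.get_obs(); print({k:np.round(v,3) for k,v in o.items()})
for n in("top","side"):
    c=camera(n); cv2.imwrite(f"pics/{n}0.png",c["color"][:,:,::-1])
    print(n,{k:c[k] for k in c if k not in("color","range_z")})
    for q in("stand","pip","key","plug","spanner","chuck_key","oil_tin"):
        for d in regions_of(c,q)[:2]:
            P=pts(c,d["region"]); print(q,round(d["p"],2),np.round(d["centre"]),np.median(P,0).round(3) if len(P) else 0,P.min(0).round(3) if len(P) else 0,P.max(0).round(3) if len(P) else 0)
    P=pts(c,np.ones((420,560),bool)); m=(abs(P[:,2]-.091)<.004); Q=P[m]
    print("ringpts",len(Q),Q.min(0),Q.max(0))
E
```

```text
{'clock': np.float64(0.0), 'joint_pos': array([-1.325,  0.333, -0.065,  1.461,  0.022,  1.35 , -0.089]), 'joint_velocities': array([-0.002, -0.001,  0.   ,  0.   ,  0.   ,  0.001, -0.001]), 'tau': array([-1.0000e-03, -6.2546e+01,  4.9000e-02, -3.9160e+01,  1.6000e-02,
        1.0000e-02, -0.0000e+00]), 'position': array([0.166, 0.602, 0.205]), 'ee_rot': array([ 0.094,  0.701, -0.095,  0.701]), 'ft_force': array([-0.151, -0.8  ,  0.172]), 'torque': array([-0.002,  0.01 , -0.044]), 'grip_width': np.float64(0.999)}
top {'fx': 419.7969725495265, 'fy': 419.7969725495265, 'cx': 286.12320763484433, 'cy': 212.40642751375321, 'cam_to_world': array([[ 0.00585271,  0.98945299, -0.14473609,  0.38196529],
       [-0.99930402,  0.01111946,  0.03560654,  0.00996778],
       [ 0.03684038,  0.14442696,  0.98882943,  1.15341919],
       [ 0.        ,  0.        ,  0.        ,  1.        ]]), 'shot': 1}
stand 0.55 [197. 310.] [ 0.591 -0.095  0.067] [ 0.452 -0.257 -0.008] [0.769 0.053 0.1  ]
pip 0.87 [198. 312.] [ 0.592 -0.095  0.067] [ 0.454 -0.258 -0.005] [0.767 0.053 0.1  ]
plug 0.54 [186. 313.] [ 0.
[... 810 characters left out ...]
0.65 [239. 324.] [ 0.575 -0.144  0.064] [ 0.453 -0.256 -0.004] [0.807 0.026 0.094]
pip 0.73 [246. 327.] [ 0.576 -0.143  0.064] [ 0.453 -0.257 -0.006] [0.842 0.148 0.094]
key 0.61 [211. 293.] [0.573 0.001 0.081] [ 0.557 -0.014  0.073] [0.581 0.015 0.09 ]
plug 0.59 [247. 327.] [ 0.574 -0.145  0.064] [ 0.453 -0.257 -0.004] [0.739 0.03  0.093]
plug 0.54 [226. 324.] [ 0.602 -0.103  0.077] [ 0.583 -0.12   0.068] [ 0.629 -0.076  0.093]
spanner 0.72 [351. 376.] [ 0.485 -0.451  0.006] [ 0.409 -0.471 -0.003] [ 0.583 -0.427  0.009]
oil_tin 0.89 [165. 251.] [0.634 0.343 0.056] [ 0.613  0.327 -0.005] [0.764 0.541 0.091]
ringpts 2837 [-0.1480508  -0.62436971  0.08700424] [1.54227549 1.74920832 0.09498942]
```

Run:
```python
from h import *
from scipy.optimize import least_squares
ims=[]
for n in("top","side"):
    c=camera(n); P=pts(c,c["range_z"]>0)
    d=np.hypot(P[:,0]-.605,P[:,1]+.1)
    Q=P[(abs(P[:,2]-.091)<.005)&(d<.16)&(d>.07)]
    # ring band fit: soft penalty outside band
    f=lambda v:np.maximum(0,np.abs(np.hypot(Q[:,0]-v[0],Q[:,1]-v[1])-.115)-.012)
    s=least_squares(f,[.605,-.1],loss="soft_l1",f_scale=.002); print(n,len(Q),s.x,np.median(Q[:,2]))
    C=s.x
    h=cv2.cvtColor(c["color"],cv2.COLOR_RGB2HSV)
    m=((h[...,0]<8)|(h[...,0]>172))&(h[...,1]>130)&(h[...,2]>60)&(c["range_z"]>0)
    R=pts(c,m); r=np.hypot(*(R[:,:2]-C).T); R=R[(r<.15)]
    print("red",len(R),R.mean(0) if len(R) else 0)
    if len(R): print("ang",np.degrees(np.arctan2(*(np.median(R,0)[:2]-C)[::-1])))
    im=c["color"][90:330,190:470][:,:,::-1] if n=="top" else c["color"][140:380,190:470][:,:,::-1]
    ims.append(cv2.resize(im,None,fx=1.4,fy=1.4*1.0))
cv2.imwrite("pics/a.png",cv2.resize(np.hstack(ims),(784,336)))
```

```text
top 2657 [ 0.6067158  -0.09951212] 0.09143259018172945
red 35 [ 0.52593819 -0.21367128  0.07502862]
ang -125.58801657975755
side 1560 [ 0.60797183 -0.10160224] 0.0893846260755008
red 31 [ 0.52682814 -0.21564591  0.07264012]
ang -125.6213864733189
```

View pics/a.png

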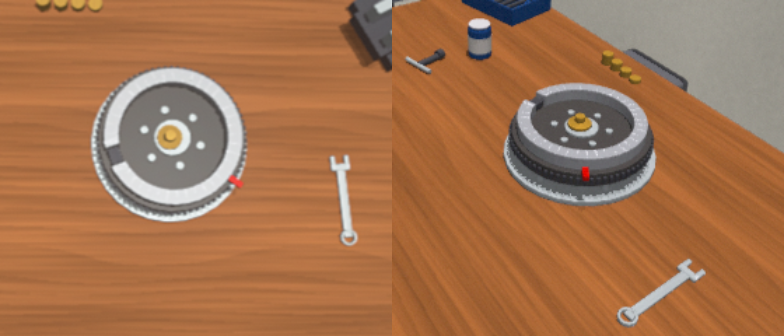

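View pics/side0.png

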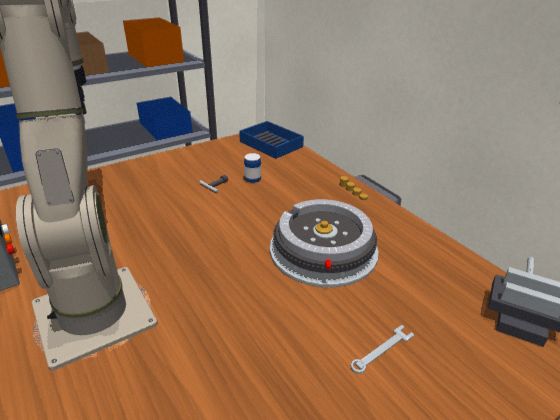

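The top view (left) shows the ring with the red pip at about (235,182) and the dark notch at about (115,155). In the side view the pip is at (328,264) and the notch at (290,212). That puts the pip near −125.6° and the notch near 108.6°, roughly 126° clockwise from the pip. Next I'll shut the fingers and travel to a point above the pip.

{"api": "step_arm", "payload": {"increments": [[0,0.028,-0.029,0,-0.11],[0,0.028,-0.029,0,-0.11],[0,0.028,-0.029,0,-0.11],[0,0.028,-0.029,0,-0.11],[0,0.028,-0.029,0,-0.11],[0,0.028,-0.029,0,-0.11],[0,0.028,-0.029,0,-0.11],[0,0.028,-0.029,0,-0.11],[0,0.028,-0.029,0,-0.11],[0,0.028,-0.029,0,-0.11],[0,0.028,-0.029,0,-0.11],[0,0.028,-0.029,0,-0.11]], "force": 30}}

```text
clock: 1.9
position: [0.5031, 0.253, 0.2067]
ee_rot: [0.506, 0.494, -0.505, 0.494]
ft_force: [0.8, 0.3, 0.1]
grip_width: -0.002
```

{"api": "step_arm", "payload": {"increments": [[0,0.003,-0.037,-0.004,-0.102],[0,0.003,-0.037,-0.004,-0.102],[0,0.003,-0.037,-0.004,-0.102],[0,0.003,-0.037,-0.004,-0.102],[0,0.003,-0.037,-0.004,-0.102],[0,0.003,-0.037,-0.004,-0.102],[0,0.003,-0.037,-0.004,-0.102],[0,0.003,-0.037,-0.004,-0.102],[0,0.003,-0.037,-0.004,-0.102],[0,0.003,-0.037,-0.004,-0.102],[0,0.003,-0.037,-0.004,-0.102],[0,0.003,-0.037,-0.004,-0.102]]}}

```text
clock: 2.9
position: [0.538, -0.1911, 0.1585]
ee_rot: [0.698, 0.114, -0.697, 0.114]
ft_force: [0.2, 0.9, -0.0]
grip_width: 0.0
```

{"api": "step_arm", "payload": {"increments": [[0,0.001,-0.0015,-0.012,0],[0,0.001,-0.0015,-0.012,0],[0,0,0,-0.012,0],[0,0,0,-0.01,0],[0,0,0,-0.008,0],[0,0,0,-0.005,0],[0,0,0,0,0],[0,0,0,0,0],[0,0,0,0,0]]}}

```text
clock: 3.65
position: [0.5404, -0.1923, 0.0999]
ee_rot: [0.698, 0.116, -0.697, 0.116]
ft_force: [1.0, -0.2, -0.9]
grip_width: -0.001
```

Run:
```python
from h import *
from scipy.spatial.transform import Rotation as R
o=monitor.get_obs(); M=R.from_quat(o["ee_rot"]).as_matrix()
print(o["position"],o["ft_force"],np.degrees(np.arctan2(M[1,1],M[0,1])),M[:,0],o["joint_pos"].round(2))
ims=[]
for n in("top","side"):
    c=camera(n)["color"][:,:,::-1]
    ims.append(cv2.resize(c[90:330,190:470] if n=="top" else c[140:380,190:470],(392,336)))
cv2.imwrite("pics/b.png",np.hstack(ims))
```

```text
[ 0.54036913 -0.1922909   0.09990979] [ 1.02106596 -0.17335986 -0.93584192] -71.13492400823209 [ 9.27507541e-04 -1.21799967e-04 -9.99999562e-01] [-0.35  0.37  0.75  1.76 -0.28  1.12 -0.75]
```

View pics/b.png

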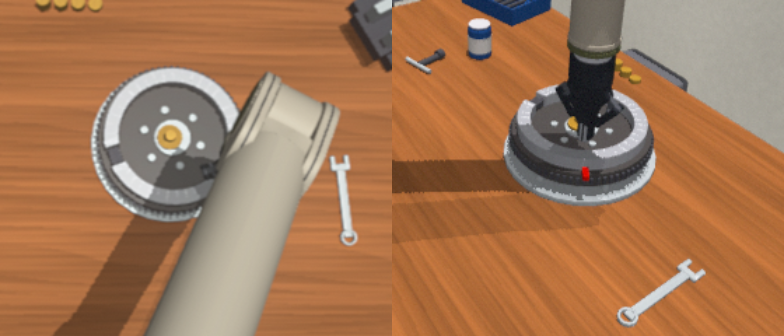

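The side view has the shut fingertips at about (586,135), just above the ring and in line with the pip at (586,172). I'll lower them gently.

{"api": "step_arm", "payload": {"increments": [[0,0,-0.002,-0.002,0],[0,0,0,-0.002,0],[0,0,0,-0.002,0],[0,0,0,-0.001,0],[0,0,0,-0.0005,0],[0,0,0,0,0],[0,0,0,0,0]]}}

```text
clock: 4.33
position: [0.54, -0.1944, 0.0918]
ee_rot: [-0.698, -0.116, 0.698, -0.116]
ft_force: [0.1, 0.2, 0.5]
grip_width: -0.001
```

{"api": "step_arm", "payload": {"increments": [[0,0,0,-0.0005,0],[0,0,0,-0.0005,0],[0,0,0,0,0],[0,0,0,0,0]]}}

```text
clock: 4.67
position: [0.54, -0.1944, 0.0908]
ee_rot: [0.698, 0.116, -0.698, 0.116]
ft_force: [0.4, -0.0, 1.3]
grip_width: 0.003
```

{"api": "step_arm", "payload": {"increments": [[0,0,0,-0.0005,0],[0,0,0,0,0],[0,0,0,0,0]]}}

```text
clock: 4.92
position: [0.54, -0.1944, 0.0903]
ee_rot: [0.698, 0.116, -0.698, 0.116]
ft_force: [0.6, 0.1, -0.2]
grip_width: -0.003
```

{"api": "step_arm", "payload": {"increments": [[0,0,0,-0.0005,0],[0,0,0,0,0],[0,0,0,0,0]]}}

```text
clock: 5.17
position: [0.54, -0.1944, 0.0898]
ee_rot: [0.698, 0.116, -0.698, 0.116]
ft_force: [0.9, -0.2, -1.1]
grip_width: -0.001
```

{"api": "step_arm", "payload": {"increments": [[0,0,0,-0.0005,0],[0,0,0,0,0],[0,0,0,0,0]]}}

```text
clock: 5.42
position: [0.54, -0.1944, 0.0893]
ee_rot: [0.698, 0.116, -0.698, 0.116]
ft_force: [-0.1, -0.3, -0.4]
grip_width: -0.003
```

{"api": "step_arm", "payload": {"increments": [[0,0,0,-0.0005,0],[0,0,0,0,0],[0,0,0,0,0]]}}

```text
clock: 5.67
position: [0.5399, -0.1944, 0.0888]
ee_rot: [-0.698, -0.116, 0.698, -0.116]
ft_force: [-0.5, -0.3, 0.7]
grip_width: -0.003
```

{"api": "step_arm", "payload": {"increments": [[0,0,0,-0.0005,0],[0,0,0,0,0],[0,0,0,0,0]]}}

```text
clock: 5.92
position: [0.5399, -0.1944, 0.0883]
ee_rot: [-0.698, -0.116, 0.698, -0.116]
ft_force: [0.5, -0.1, -0.5]
grip_width: -0.002
```

Run:
```python
from h import *
o=monitor.get_obs(); print(o["position"],o["ft_force"])
c=camera("side"); cv2.imwrite("pics/c.png",cv2.resize(c["color"][200:290,270:390][:,:,::-1],(800,600),interpolation=cv2.INTER_CUBIC))
o=monitor.get_obs(); print(o["position"],o["ft_force"])
```

```text
[ 0.53994377 -0.19438619  0.08828385] [ 0.5215403  -0.08951428 -0.4793024 ]
[ 0.53997041 -0.1944274   0.08832883] [-0.67336319 -0.3167033   0.57799441]
```

View pics/c.png

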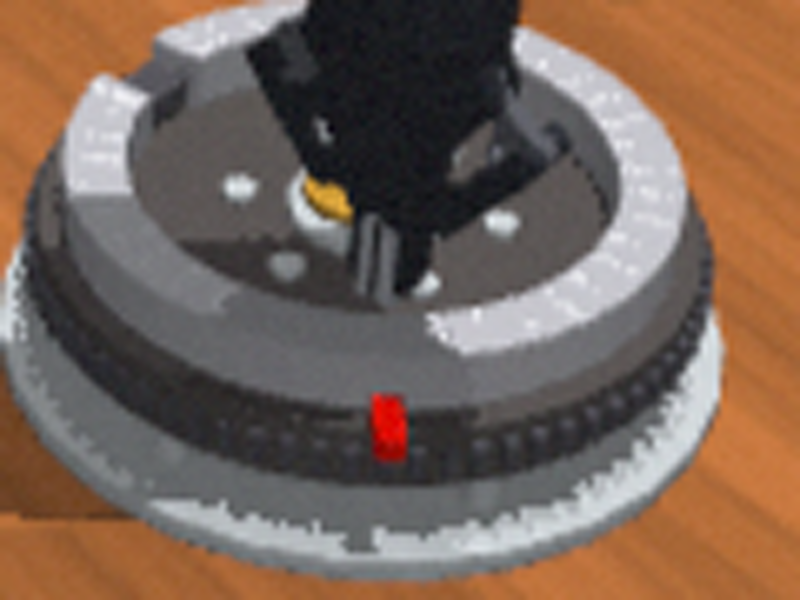

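Run:
```python
from h import *
o=monitor.get_obs(); T=o["position"]
c=camera("side")
W=np.linalg.inv(np.array(c["cam_to_world"]))
def pr(p):
    q=W@np.r_[p,1]; return np.array([c["cx"]+c["fx"]*q[0]/-q[2], c["cy"]-c["fy"]*q[1]/-q[2]])
C=np.array([.6073,-.1006]);u=np.array([np.cos(np.radians(-125.6)),np.sin(np.radians(-125.6))])
cr=lambda p:((pr(p)-[270,200])*6.667).round()
print("tcp",cr(T)," up20",cr(T+[0,0,.02]))
for r in(.102,.115,.128,.14): print(r,cr(np.r_[C+u*r,.091]))
print("pip", cr([.5268,-.2156,.0726]))
print({k:(v.shape if hasattr(v,'shape') else v) for k,v in c.items() if k not in("cam_to_world",)})
# depth at fingertip
P=c["range_z"]
for row in range(236,256,2): 
    m=np.zeros(P.shape,bool); m[row,326]=1; print(row,pts(c,m).round(4))
```

```text
tcp [380. 337.]  up20 [384. 295.]
0.102 [379. 309.]
0.115 [381. 330.]
0.128 [382. 352.]
0.14 [384. 372.]
pip [384. 411.]
{'color': (420, 560, 3), 'range_z': (420, 560), 'fx': 433.49500631549995, 'fy': 433.49500631549995, 'cx': 287.4040637595872, 'cy': 213.7186268169235, 'shot': 8}
236 [[ 0.5303 -0.1967  0.1397]]
238 [[ 0.5301 -0.1977  0.1342]]
240 [[ 0.5317 -0.1965  0.1266]]
242 [[ 0.5282 -0.2011  0.1248]]
244 [[ 0.5309 -0.1988  0.1159]]
246 [[ 0.5692 -0.1562  0.0648]]
248 [[ 0.5433 -0.1861  0.0893]]
250 [[ 0.5368 -0.1941  0.091 ]]
252 [[ 0.5335 -0.1986  0.089 ]]
254 [[ 0.5328 -0.2001  0.084 ]]
```

The crop shows that the finger ends at (375,300) don't reach the ring's top face, which spans rows 309–352 there. Depth puts the tips at about z=0.113, roughly 20 mm higher than the reported TCP of 0.088. I'll trust touch over the reported height and keep going down slowly.

{"api": "step_arm", "payload": {"increments": [[0,0,0,-0.002,0],[0,0,0,-0.002,0],[0,0,0,-0.002,0],[0,0,0,-0.002,0],[0,0,0,0,0]]}}

```text
clock: 6.43
position: [0.5397, -0.1943, 0.0798]
ee_rot: [-0.697, -0.116, 0.698, -0.116]
ft_force: [-0.4, -0.4, 0.6]
grip_width: -0.001
```

Run:
```python
from h import *
o=monitor.get_obs(); print(o["position"],o["ft_force"],o["joint_pos"].round(3))
c=camera("side"); cv2.imwrite("pics/d.png",cv2.resize(c["color"][205:275,285:378][:,:,::-1],(797,600),interpolation=cv2.INTER_CUBIC))
P=c["range_z"]
for col in(322,326,329,332):
  for row in range(240,256,2): 
    m=np.zeros(P.shape,bool); m[row,col]=1; print(col,row,pts(c,m).round(4))
```

```text
[ 0.53968409 -0.19430755  0.07978548] [-0.36724833 -0.39185097  0.59940284] [-0.338  0.394  0.739  1.781 -0.297  1.082 -0.737]
322 240 [[ 0.5298 -0.1837  0.119 ]]
322 242 [[ 0.5285 -0.1858  0.1147]]
322 244 [[ 0.5674 -0.1414  0.0624]]
322 246 [[ 0.5624 -0.1478  0.062 ]]
322 248 [[ 0.5348 -0.1805  0.0892]]
322 250 [[ 0.5293 -0.1875  0.0898]]
322 252 [[ 0.5249 -0.1933  0.0892]]
322 254 [[ 0.5233 -0.1957  0.0851]]
326 240 [[ 0.53   -0.1984  0.1286]]
326 242 [[ 0.5293 -0.1999  0.1235]]
326 244 [[ 0.5319 -0.1976  0.1147]]
326 246 [[ 0.5298 -0.2007  0.1113]]
326 248 [[ 0.5438 -0.1855  0.0887]]
326 250 [[ 0.5391 -0.1916  0.0883]]
326 252 [[ 0.5325 -0.1997  0.0903]]
326 254 [[ 0.5305 -0.2027  0.0868]]
329 240 [[ 0.5369 -0.2017  0.1278]]
329 242 [[ 0.536  -0.2034  0.1231]]
329 244 [[ 0.533  -0.2074  0.1207]]
329 246 [[ 0.5372 -0.2035  0.1101]]
329 248 [[ 0.5494 -0.1906  0.0897]]
329 250 [[ 0.5441 -0.1973  0.0901]]
329 252 [[ 0.539  -0.2037  0.0901]]
329 254 [[ 0.5375 -0.206   0.0859]]
332 240 [[ 0.5412 -0.2078  0.13  ]]
332 242 [[ 0.5416 -0.2081  0.1239]]
332 244 [[ 0.5441 -0.2061  0.1152]]
332 246 [[ 0.5843 -0.163   0.0629]]
332 248 [[ 0.5565 -0.1941  0.089 ]]
332 250 [[ 0.5496 -0.2024  0.0912]]
332 252 [[ 0.5459 -0.2072  0.0896]]
332 254 [[ 0.5444 -0.2095  0.0854]]
```

View pics/d.png

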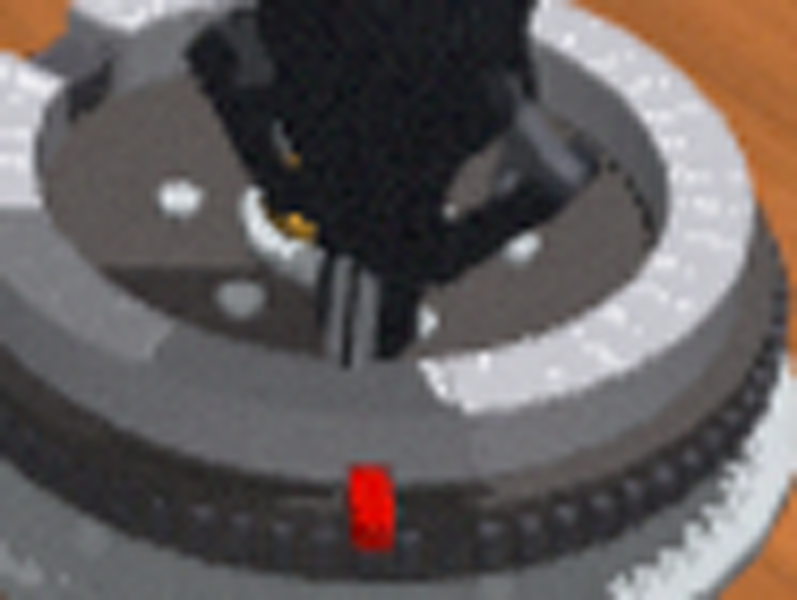

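The tips at (355,365) are still just above the ring, with depth giving a gap of about 15 mm. The xy position looks right.

{"api": "step_arm", "payload": {"increments": [[0,0,0,-0.002,0],[0,0,0,-0.002,0],[0,0,0,-0.002,0],[0,0,0,-0.001,0],[0,0,0,-0.001,0],[0,0,0,0,0]]}}

```text
clock: 6.98
position: [0.5399, -0.1944, 0.0721]
ee_rot: [-0.697, -0.116, 0.698, -0.116]
ft_force: [-0.4, -0.3, -1.0]
grip_width: 0.001
```

{"api": "step_arm", "payload": {"increments": [[0,0,0,-0.001,0],[0,0,0,-0.001,0],[0,0,0,0,0]]}}

```text
clock: 7.23
position: [0.5399, -0.1944, 0.0702]
ee_rot: [-0.698, -0.116, 0.698, -0.116]
ft_force: [-0.2, -0.6, -0.0]
grip_width: -0.003
```

{"api": "step_arm", "payload": {"increments": [[0,0,0,-0.001,0],[0,0,0,-0.001,0],[0,0,0,0,0]]}}

```text
clock: 7.48
position: [0.5399, -0.1944, 0.0681]
ee_rot: [-0.698, -0.116, 0.698, -0.116]
ft_force: [0.1, 0.7, -0.2]
grip_width: -0.004
```

Run:
```python
from h import *
c=camera("side"); cv2.imwrite("pics/e.png",cv2.resize(c["color"][205:275,285:378][:,:,::-1],(797,600),interpolation=cv2.INTER_CUBIC))
P=c["range_z"]
for col in(324,326,328):
  for row in range(244,256,1): 
    m=np.zeros(P.shape,bool); m[row,col]=1; print(col,row,pts(c,m).round(4))
```

```text
324 244 [[ 0.5286 -0.1939  0.1137]]
324 245 [[ 0.5291 -0.1937  0.1101]]
324 246 [[ 0.5267 -0.1968  0.11  ]]
324 247 [[ 0.5281 -0.1955  0.1054]]
324 248 [[ 0.5297 -0.194   0.1005]]
324 249 [[ 0.5276 -0.1967  0.1   ]]
324 250 [[ 0.528  -0.1966  0.0966]]
324 251 [[ 0.5312 -0.1933  0.0896]]
324 252 [[ 0.5286 -0.1967  0.0899]]
324 253 [[ 0.5268 -0.199   0.089 ]]
324 254 [[ 0.5268 -0.1993  0.086 ]]
324 255 [[ 0.5248 -0.202   0.0855]]
326 244 [[ 0.5307 -0.199   0.1161]]
326 245 [[ 0.5318 -0.1981  0.1119]]
326 246 [[ 0.5294 -0.2011  0.1117]]
326 247 [[ 0.5311 -0.1996  0.1069]]
326 248 [[ 0.5304 -0.2007  0.1047]]
326 249 [[ 0.5292 -0.2024  0.1031]]
326 250 [[ 0.5298 -0.2021  0.0995]]
326 251 [[ 0.533  -0.1988  0.0927]]
326 252 [[ 0.5343 -0.1977  0.0882]]
326 253 [[ 0.5304 -0.2025  0.0899]]
326 254 [[ 0.5314 -0.2016  0.0856]]
326 255 [[ 0.5325 -0.2007  0.0812]]
328 244 [[ 0.5336 -0.2032  0.1177]]
328 245 [[ 0.5342 -0.2028  0.114 ]]
328 246 [[ 0.5342 -0.2032  0.1111]]
328 247 [[ 0.5355 -0.202   0.1066]]
328 248 [[ 0.5347 -0.2034  0.1047]]
328 249 [[ 0.5363 -0.2019  0.0997]]
328 250 [[ 0.5362 -0.2023  0.0969]]
328 251 [[ 0.5364 -0.2024  0.0937]]
328 252 [[ 0.5374 -0.2017  0.0895]]
328 253 [[ 0.5343 -0.2055  0.0903]]
328 254 [[ 0.534  -0.2063  0.0877]]
328 255 [[ 0.5342 -0.2063  0.0844]]
```

View pics/e.png

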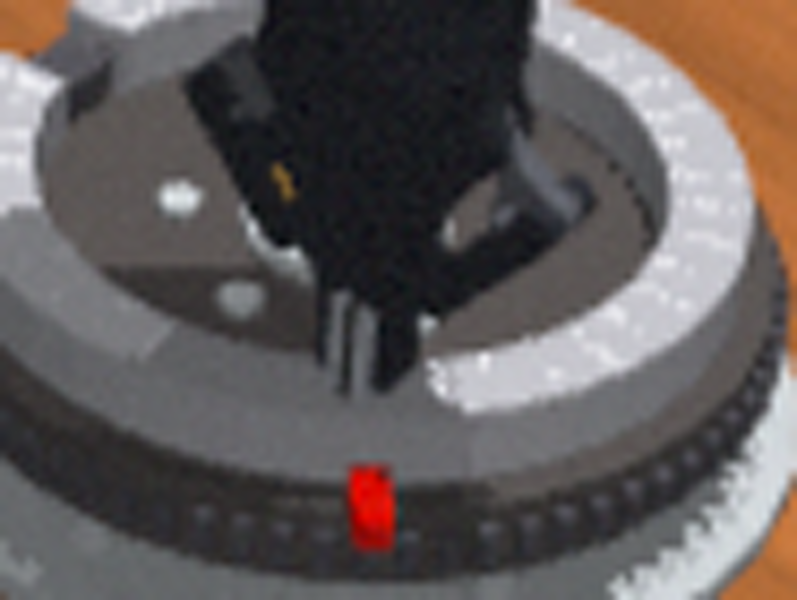

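The tips at (360,395) are now over the ring face, with the gap down to about 3–5 mm.

{"api": "step_arm", "payload": {"increments": [[0,0,0,-0.001,0],[0,0,0,-0.001,0],[0,0,0,0,0]]}}

```text
clock: 7.78
position: [0.54, -0.1944, 0.0663]
ee_rot: [0.698, 0.116, -0.698, 0.116]
ft_force: [0.6, 0.1, -0.4]
grip_width: -0.0
```

{"api": "step_arm", "payload": {"increments": [[0,0,0,-0.001,0],[0,0,0,0,0]]}}

```text
clock: 7.95
position: [0.54, -0.1945, 0.0662]
ee_rot: [0.698, 0.116, -0.697, 0.115]
ft_force: [-3.6, 2.3, 10.6]
grip_width: -0.002
```

Contact: the ring's top is at reported z≈0.0662, so reported heights are about 25 mm too low. I'll ease the force, then work out the arc rows.

Run:
```python
import numpy as np
a=np.radians(-125.6-3*np.arange(0,49)); p=np.round(1e4*.115*np.c_[np.cos(a),np.sin(a)])/10
d=np.diff(p,axis=0)
for i in range(0,48,6): print(i*3,d[i:i+6].round(1).tolist())
```

```text
0 [[-4.8, 3.6], [-4.7, 3.9], [-4.3, 4.1], [-4.2, 4.4], [-4.0, 4.5], [-3.7, 4.8]]
18 [[-3.4, 4.9], [-3.2, 5.1], [-2.9, 5.3], [-2.6, 5.4], [-2.4, 5.5], [-2.0, 5.7]]
36 [[-1.8, 5.8], [-1.4, 5.8], [-1.2, 5.9], [-0.8, 6.0], [-0.5, 6.0], [-0.2, 6.0]]
54 [[0.1, 6.0], [0.4, 6.0], [0.8, 6.0], [1.0, 5.9], [1.4, 5.9], [1.7, 5.8]]
72 [[2.0, 5.7], [2.2, 5.5], [2.6, 5.5], [2.8, 5.3], [3.1, 5.2], [3.4, 4.9]]
90 [[3.6, 4.8], [3.9, 4.7], [4.1, 4.3], [4.4, 4.2], [4.5, 4.0], [4.8, 3.7]]
108 [[4.9, 3.4], [5.1, 3.2], [5.3, 2.9], [5.4, 2.6], [5.5, 2.4], [5.7, 2.0]]
126 [[5.8, 1.8], [5.8, 1.4], [5.9, 1.2], [6.0, 0.8], [6.0, 0.5], [6.0, 0.2]]
```

{"api": "step_arm", "payload": {"increments": [[0,0,0,0.0005,0],[0,0,0,0,0]]}}

```text
clock: 8.12
position: [0.5401, -0.1945, 0.0662]
ee_rot: [0.698, 0.116, -0.697, 0.116]
ft_force: [-1.8, 1.1, 5.3]
grip_width: -0.001
```

{"api": "step_arm", "payload": {"increments": [[0,-0.0024,0.0018,0,0],[0,-0.0024,0.0018,0,0],[0,-0.0047,0.0039,0,0],[0,-0.0043,0.0041,0,0],[0,-0.0042,0.0044,0,0]]}}

```text
clock: 8.53
position: [0.5219, -0.1785, 0.0662]
ee_rot: [0.698, 0.115, -0.697, 0.116]
ft_force: [2.3, -2.1, 4.4]
grip_width: -0.001
```

{"api": "step_arm", "payload": {"increments": [[0,-0.004,0.0045,0,0],[0,-0.0037,0.0048,0,0],[0,-0.0034,0.0049,0,0],[0,-0.0032,0.0051,0,0],[0,-0.0029,0.0053,0,0],[0,-0.0026,0.0054,0,0]]}}

```text
clock: 9.03
position: [0.5019, -0.1484, 0.0662]
ee_rot: [0.698, 0.115, -0.697, 0.116]
ft_force: [2.4, -4.5, 6.5]
grip_width: 0.002
```

{"api": "step_arm", "payload": {"increments": [[0,-0.0024,0.0055,0.0001,0],[0,-0.002,0.0057,0,0],[0,-0.0018,0.0058,0,0],[0,-0.0014,0.0058,0,0],[0,-0.0012,0.0059,0,0],[0,-0.0008,0.006,0,0],[0,-0.0005,0.006,0,0],[0,-0.0002,0.006,0,0]]}}

```text
clock: 9.7
position: [0.4913, -0.102, 0.0661]
ee_rot: [-0.698, -0.115, 0.698, -0.116]
ft_force: [0.2, -5.1, 6.5]
grip_width: -0.001
```

{"api": "step_arm", "payload": {"increments": [[0,0.0002,0.006,0.0001,0],[0,0.0005,0.006,0,0],[0,0.0009,0.006,0,0],[0,0.0011,0.0059,0,0],[0,0.0015,0.0059,0,0],[0,0.0017,0.0058,0,0]]}}

```text
clock: 10.2
position: [0.4968, -0.0667, 0.0661]
ee_rot: [-0.697, -0.115, 0.698, -0.116]
ft_force: [-2.5, -6.3, 9.2]
grip_width: 0.002
```

{"api": "step_arm", "payload": {"increments": [[0,0.002,0.0057,0.0003,0],[0,0.0022,0.0055,0,0],[0,0.0026,0.0055,0,0],[0,0.0029,0.0053,0,0],[0,0.0032,0.0052,0,0],[0,0.0034,0.0049,0,0]]}}

```text
clock: 10.7
position: [0.5128, -0.0342, 0.0661]
ee_rot: [-0.697, -0.116, 0.698, -0.116]
ft_force: [-3.5, -5.3, 7.7]
grip_width: -0.003
```

{"api": "step_arm", "payload": {"increments": [[0,0.0036,0.0048,0.0002,0],[0,0.0039,0.0047,0,0],[0,0.0041,0.0043,0.0001,0],[0,0.0044,0.0042,0,0],[0,0.0045,0.004,0,0],[0,0.0048,0.0037,0,0]]}}

```text
clock: 11.2
position: [0.5396, -0.0074, 0.0664]
ee_rot: [-0.697, -0.116, 0.698, -0.116]
ft_force: [0.1, 1.0, 0.5]
grip_width: 0.002
```

{"api": "step_arm", "payload": {"increments": [[0,0,0,-0.0003,0],[0,0,0,0,0]]}}

```text
clock: 11.37
position: [0.5396, -0.008, 0.0662]
ee_rot: [-0.698, -0.116, 0.698, -0.116]
ft_force: [0.5, -0.8, 0.3]
grip_width: 0.001
```

{"api": "step_arm", "payload": {"increments": [[0,0,0,-0.0003,0],[0,0,0,0,0]]}}

```text
clock: 11.53
position: [0.5394, -0.0083, 0.0662]
ee_rot: [0.698, 0.116, -0.697, 0.116]
ft_force: [-0.2, 0.8, 2.9]
grip_width: 0.0
```

The force faded during the last stretch, so contact may have been lost briefly there. I'll slide back along that stretch and feel it again.

{"api": "step_arm", "payload": {"increments": [[0,-0.0048,-0.0037,0,0],[0,-0.0045,-0.004,0,0],[0,-0.0044,-0.0042,0,0],[0,-0.0041,-0.0043,0,0],[0,-0.0039,-0.0047,0,0],[0,-0.0036,-0.0048,0,0]]}}

```text
clock: 12.03
position: [0.5136, -0.0345, 0.0662]
ee_rot: [0.698, 0.116, -0.697, 0.116]
ft_force: [1.6, 2.3, 3.0]
grip_width: 0.003
```

{"api": "step_arm", "payload": {"increments": [[0,0.0034,0.0046,0,0],[0,0.0038,0.0047,0,0],[0,0.004,0.0043,0,0]]}}

```text
clock: 12.28
position: [0.5245, -0.0221, 0.0661]
ee_rot: [-0.697, -0.115, 0.698, -0.116]
ft_force: [-4.6, -5.4, 8.0]
grip_width: -0.0
```

{"api": "step_arm", "payload": {"increments": [[0,0.0044,0.0042,0.0001,0],[0,0.0045,0.004,0,0],[0,0.0048,0.0037,0,0]]}}

```text
clock: 12.53
position: [0.538, -0.0103, 0.0661]
ee_rot: [-0.697, -0.115, 0.699, -0.116]
ft_force: [-5.7, -3.4, 9.6]
grip_width: 0.003
```

{"api": "step_arm", "payload": {"increments": [[0,0.0049,0.0034,0.0002,0],[0,0.0051,0.0032,0,0],[0,0.0053,0.0029,0,0]]}}

```text
clock: 12.78
position: [0.5539, 0.0004, 0.0662]
ee_rot: [-0.697, -0.115, 0.698, -0.116]
ft_force: [-3.3, -1.8, 4.9]
grip_width: 0.004
```

{"api": "step_arm", "payload": {"increments": [[0,0.0027,0.0013,0,0],[0,0.0027,0.0013,0,0],[0,0.0028,0.0012,0,0]]}}

```text
clock: 13.03
position: [0.5625, 0.0049, 0.0661]
ee_rot: [-0.697, -0.116, 0.698, -0.116]
ft_force: [-0.3, -0.1, 0.1]
grip_width: -0.002
```

{"api": "step_arm", "payload": {"increments": [[0,0.0028,0.0011,0,0],[0,0.0028,0.001,0,0],[0,0,0,0,0]]}}

```text
clock: 13.28
position: [0.5686, 0.0074, 0.0662]
ee_rot: [0.698, 0.116, -0.697, 0.116]
ft_force: [-0.6, 0.0, -0.8]
grip_width: 0.0
```

Run:
```python
from h import *
o=monitor.get_obs(); print(o["position"],o["ft_force"])
c=camera("side"); cv2.imwrite("pics/f.png",cv2.resize(c["color"][180:250,250:343][:,:,::-1],(797,600),interpolation=cv2.INTER_CUBIC))
for n in ("top0","side0"):
    im=cv2.imread(f"pics/{n}.png")
W=np.linalg.inv(np.array(c["cam_to_world"]))
def pr(p):
    q=W@np.r_[p,1]; return ((np.array([c["cx"]+c["fx"]*q[0]/-q[2], c["cy"]-c["fy"]*q[1]/-q[2]])-[250,180])*8.57).round()
C=np.array([.6073,-.1006])
for a in(100,104,108,112,116): 
    u=np.array([np.cos(np.radians(a)),np.sin(np.radians(a))]); print(a,[pr(np.r_[C+u*r,.090]) for r in(.102,.128)])
```

```text
[0.56863356 0.00741515 0.06622891] [-0.61779202  0.03377042 -0.75736015]
100 [array([418., 243.]), array([364., 212.])]
104 [array([404., 252.]), array([346., 222.])]
108 [array([390., 260.]), array([329., 233.])]
112 [array([378., 270.]), array([313., 244.])]
116 [array([367., 280.]), array([299., 257.])]
```

View pics/f.png

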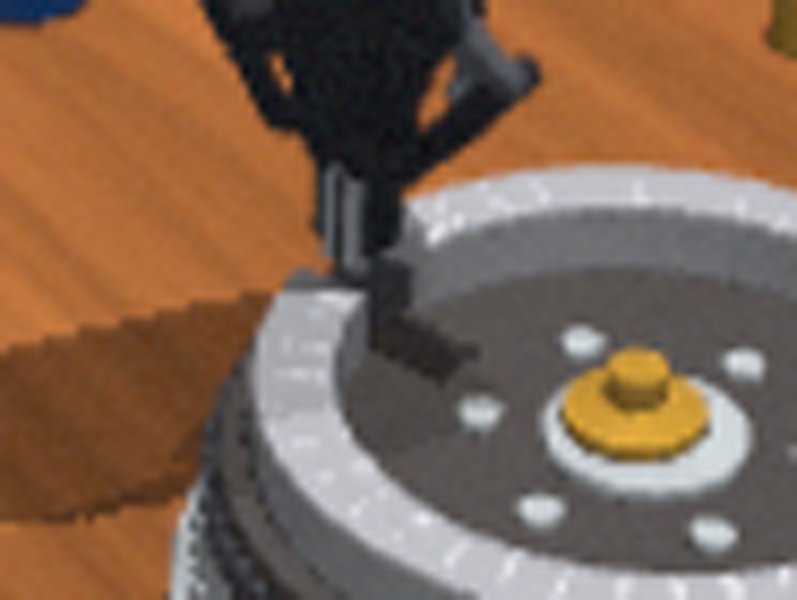

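The fingertips at (345,265) sit between the notch walls, whose near corner is around (367,293) and far corner around (410,250). The force has dropped to zero, so this is the notch and the tip is about centred in it. I'll lower onto the key.

{"api": "step_arm", "payload": {"increments": [[0,0,0,-0.001,0],[0,0,0,-0.001,0],[0,0,0,-0.001,0],[0,0,0,-0.001,0],[0,0,0,-0.001,0],[0,0,0,0,0]]}}

```text
clock: 13.83
position: [0.5679, 0.0069, 0.0611]
ee_rot: [-0.697, -0.116, 0.698, -0.116]
ft_force: [0.6, 0.5, -0.1]
grip_width: 0.002
```

{"api": "step_arm", "payload": {"increments": [[0,0,0,-0.001,0],[0,0,0,-0.001,0],[0,0,0,-0.0005,0],[0,0,0,-0.0005,0],[0,0,0,0,0]]}}

```text
clock: 14.25
position: [0.568, 0.0069, 0.0582]
ee_rot: [-0.698, -0.116, 0.698, -0.116]
ft_force: [-0.2, -0.1, -0.0]
grip_width: 0.003
```

{"api": "step_arm", "payload": {"increments": [[0,0,0,-0.0005,0],[0,0,0,-0.0005,0],[0,0,0,-0.0005,0],[0,0,0,0,0]]}}

```text
clock: 14.58
position: [0.5681, 0.0069, 0.057]
ee_rot: [0.698, 0.116, -0.698, 0.116]
ft_force: [-2.0, 0.1, 3.7]
grip_width: -0.002
```

I'm on the key, about 9 mm below the ring's top. Now I'll press it down.

{"api": "step_arm", "payload": {"increments": [[0,0,0,-0.0005,0],[0,0,0,-0.0005,0],[0,0,0,-0.0005,0],[0,0,0,-0.0005,0],[0,0,0,-0.0005,0],[0,0,0,-0.0005,0]]}}

```text
clock: 15.08
position: [0.5681, 0.0069, 0.0538]
ee_rot: [0.698, 0.116, -0.698, 0.116]
ft_force: [-1.6, 0.8, 4.4]
grip_width: -0.0
```

{"api": "step_arm", "payload": {"increments": [[0,0,0,-0.0005,0],[0,0,0,-0.0005,0],[0,0,0,-0.0005,0],[0,0,0,-0.0005,0],[0,0,0,-0.0005,0],[0,0,0,-0.0005,0]]}}

```text
clock: 15.58
position: [0.5681, 0.0069, 0.0508]
ee_rot: [0.698, 0.116, -0.698, 0.116]
ft_force: [-2.1, 0.5, 4.7]
grip_width: -0.001
```

{"api": "step_arm", "payload": {"increments": [[0,0,0,-0.0005,0],[0,0,0,-0.0003,0],[0,0,0,-0.0003,0],[0,0,0,0,0]]}}

```text
clock: 15.92
position: [0.5681, 0.0069, 0.0501]
ee_rot: [0.698, 0.116, -0.698, 0.116]
ft_force: [-2.8, -0.3, 9.4]
grip_width: 0.003
```

{"api": "step_arm", "payload": {"increments": [[0,0,0,-0.0002,0],[0,0,0,0,0]]}}

```text
clock: 16.08
position: [0.5682, 0.0069, 0.0501]
ee_rot: [0.698, 0.116, -0.698, 0.116]
ft_force: [-5.3, -0.0, 11.5]
grip_width: -0.0
```

The force rises and the tip no longer moves, 16.0 mm below the ring's top, so the key is home. I'll lift clear.

{"api": "step_arm", "payload": {"increments": [[0,0,0,0.002,0],[0,0,0,0.004,0],[0,0,0,0.006,0],[0,0,0,0.01,0],[0,0,0,0.02,0],[0,0,0,0.03,0],[0,0,0,0.03,0],[0,0,0,0.03,0],[0,-0.02,0.02,0.01,0],[0,-0.03,0.03,0,0],[0,-0.03,0.03,0,0],[0,-0.03,0.03,0,0]]}}

```text
clock: 17.08
position: [0.4587, 0.1159, 0.1924]
ee_rot: [0.698, 0.115, -0.697, 0.115]
ft_force: [0.2, 2.0, -0.1]
grip_width: -0.0
```

{"api": "step_arm", "payload": {"increments": [[0,-0.01,0.035,0,0],[0,-0.01,0.035,0,0],[0,-0.01,0.035,0,0],[0,0,0.035,0,0],[0,0,0.035,0,0],[0,0,0.02,0,0],[0,0,0,0,0],[0,0,0,0,0]]}}

```text
clock: 17.75
position: [0.4295, 0.3109, 0.1918]
ee_rot: [0.698, 0.116, -0.697, 0.117]
ft_force: [-0.4, -0.9, 0.2]
grip_width: 0.004
```

Run:
```python
from h import *
o=monitor.get_obs(); print(o["clock"],o["position"],o["ft_force"])
for n in("top","side"):
    c=camera(n)
    for q in("key","plug","spanner","chuck_key","oil_tin"):
        for d in regions_of(c,q)[:1]:
            P=pts(c,d["region"]); print(n,q,round(d["p"],2),np.round(d["centre"]),np.median(P,0).round(3))
    P=pts(c,c["range_z"]>0); k=P[(np.hypot(P[:,0]-.568,P[:,1]-.0072)<.007)]; print("key top z",np.median(k[:,2]),len(k))
    cv2.imwrite(f"pics/{n}9.png",c["color"][:,:,::-1])
a=cv2.imread("pics/top9.png");b=cv2.imread("pics/side9.png")[140:380,190:470]
cv2.imwrite("pics/g.png",np.hstack([cv2.resize(a,(400,300)),cv2.resize(b,(350,300))]))
```

```text
17.75 [0.42952332 0.31086746 0.19181492] [-0.38547731 -0.92373602  0.21347998]
top key 0.46 [200. 271.] [0.569 0.008 0.075]
top plug 0.59 [188. 311.] [ 0.602 -0.092  0.08 ]
top spanner 0.77 [233. 436.] [ 0.499 -0.447  0.007]
top chuck_key 0.61 [227. 129.] [0.507 0.391 0.016]
top oil_tin 0.58 [177. 139.] [0.634 0.355 0.088]
key top z 0.0754902111722211 22
side plug 0.47 [227. 323.] [ 0.601 -0.103  0.077]
side spanner 0.96 [347. 379.] [ 0.495 -0.451  0.006]
side chuck_key 0.51 [182. 215.] [0.51 0.39 0.01]
side oil_tin 0.78 [167. 252.] [0.633 0.343 0.059]
key top z 0.07425366357461455 4
```

View pics/g.png

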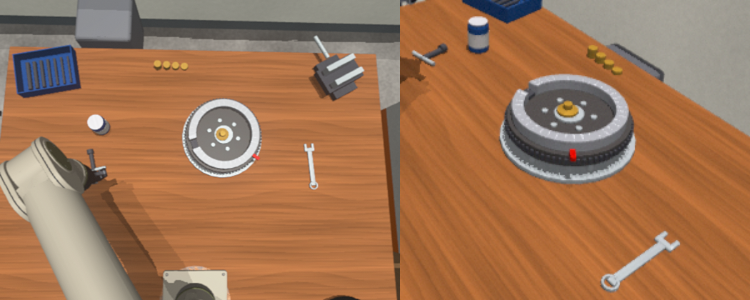

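The picture shows the arm clear of everything and the other objects where they were. The key's top reads 0.0755 in the top view against 0.0914 for the ring, so it is 16 mm down.

```bash
python3 -c "
from workcell import ticket; print(ticket.hand_in())"
```

```text
the job is handed in; nothing more can be done
None
```

The lock key is pressed fully home, the arm is clear, and the job is handed in at about 18 s on the robot's clock. I touched the ring beside the red pip, then ran the shut fingertips clockwise along its top edge, usually at 4–10 N. About 125° on, the force dropped to zero at the notch.

**Last checks:**
- **Key:** it stopped moving 16.0 mm below the ring's top while the force rose to 11.5 N. The top camera then showed it about 16 mm below the ring's top; the side camera agreed within calibration, on only 4 points.
- **Other objects:** the plug and oil tin read within about 2 mm of where they started. The spanner and chuck key readings shifted 10–22 mm. I put that down to noise in what the network outlined, because the arm never went near the spanner and the fingers stayed at least 180 mm above the chuck key.

**Things that disagreed or went wrong:**
- **Reported height:** the fingertips touched the ring at a reported z of 0.066, not 0.091. I went by touch and the camera's depth instead.
- **Lost contact:** the force faded between about 90° and 108° from the pip. I slid back over that stretch and ran it again in contact before going on to the notch.

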